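Raise the lab jack under the hanging vessel

TASK

Two lab jacks stand on the bench; a steel vessel hangs by its flange in the ring of a retort stand above one of them. Turn the upright knob of that jack clockwise until its platform just touches the vessel's bottom and takes its weight, lifting it by no more than a centimetre, then let go of the knob. Do not touch the vessel yourself.

Things in the scene. Friction and masses are not known exactly. Their poses are not given: they have to be found in the camera images.
- jack_knob (a joint): angle of the knob of the jack under the vessel, rad, 0 (platform lowest) to 2.0; it starts between 0 and 0.6. Turning clockwise seen from above increases it and raises the platform by 16 mm per rad (1.6 mm per 0.1 rad). It turns on an upright axis, needs about 0.2 N m at most and stays where it is left, also under the vessel's weight.
- knob_grip (a point): grip point of that knob: on its axis, in the middle of an upright black bar 50 mm long, 14 mm thick and 28 mm high that stands on a black disc 50 mm wide; x points along the bar, z up; the point turns with the knob. The top of the bar is 12 mm above this point, the disc's top 16 mm below it. The knob stands on a grey gearbox 150 mm in front (robot side) of the platform's centre; this point is 90 mm above the bench.
- jack_platform: steel platform, 112 x 100 x 6 mm, of the scissor jack under the vessel; origin at the centre of its top surface, z up; it only moves up and down. Its top is 80 mm above the bench at knob angle 0. A second jack of the same make, with a beaker standing on it, is a bystander.
- vessel: closed steel vessel, a loose cylinder of 64 mm diameter, 100 mm high with lid and knob, 0.18 to 0.35 kg; origin at the centre of its flat bottom, z up. Its 87 mm flange (underside 70 mm above the bottom) rests on the ring of the retort stand, whose rod stands 115 mm behind the vessel, so that its bottom hangs 96 mm above the bench, 6 to 16 mm above the platform.
Not all that is in view belongs to the job. Several things have the shape of the vessel; the one meant has the colours described above.

How it is judged:
At the end, for the whole second after the job is handed in: The platform of the jack under the vessel touches the vessel's bottom and carries at least 0.3 N of it; the vessel is at rest, upright within 0.15 rad, and its bottom is less than 108 mm above the bench (lifted by less than 12 mm) (contact force between jack_platform and vessel above 0.3 N and height (world z) of vessel below 0.108 m and angle between vessel's own z axis and vertical below 0.15 rad and linear speed of vessel below 0.01 m/s).
It fails at once if the vessel is lifted by more than 16 mm (height (world z) of vessel above 0.112 m).
It fails at once if the robot touches the vessel (contact force between any of the fingers, the arm and vessel above 1 N).
It also fails if it takes over 32 s, if anything falls off the work surface, if the arm or the gripper's body presses on something with over 40 N, if the wrist force passes 120 N, or if a joint passes its speed limit or range.

ROBOT

A 6-joint arm with a two-finger parallel gripper is mounted at the origin on a cart in front of the work surface, level with it; the furniture and walls round the work are solid. World frame = base frame: x ahead of the robot, y to its left, z up, the work surface at z = 0. Lengths are in m, angles in rad, forces in N, time in s.
With the tool pointing down it reaches from about 0.3 to 0.75 m from the base axis. Payload 8.5 kg.
Tool frame: the origin (TCP) lies between the finger pads; the fingertips stand 11 mm ahead of it and the grasp point (between the pads) lies 8 mm behind it (manip.tips_ahead is the distance from the TCP to the fingertips, in m); z points along the fingers, y is the line along which they close (so a half turn about z gives the same grasp; the last joint's range is limited). The gripper opens to 88 mm and grips with 3 to 60 N. Pads are 18 mm wide; open, the fingers measure 123 mm over their backs; the gripper's body (75 mm by 187 mm) begins 45 mm behind the grasp point.
Start: joints at [-0.215, 0.381, 1.297, -0, 1.464, -0.215], TCP at [0.55, 0, 0.25] pointing down, gripper open.
Joint ranges: [-3.11, 3.11], [-0.89, 2.33], [0.22, 2.48], [-1.42, 4.56], [0.17, 2.85], [-2.88, 2.88]. Speed limits (rad/s): [2.39, 2.39, 3.14, 3.14, 3.14, 3.14].

INTERFACE

Orientations are given as a unit quaternion [w, x, y, z].
In Python, from plant import manip, grab_frame, camera_info gives the robot as it stands.
- The arm moves only by the shell command python3 -m handwheel 'ROWS' [FORCE]. ROWS is text: rows parted by semicolons, each of 7 numbers parted by spaces: the closure, from -1 (fully open) to 1 (shut), then the shift along the tool's x, y, z in mm, then the turn, a rotation vector about the tool's x, y, z in rad. A call has 1 to 5 rows; each row is the pose to reach, as a shift and turn from the pose commanded when the call began, along the tool's axes at that moment; what a row does not reach only later rows make up. A row lasts 1/12 s, in which the tool goes at most 41.7 mm and 7.16 degrees, less where a joint would pass 70% of its speed; a pose out of reach is approached as far as the arm can. A call with a gripper value outside its range is refused whole. The fingers move at their own pace and stop on an object; FORCE is the grip in N (left out, the last holds). Time passes only in rows, so rows that repeat a pose let the fingers close. It gives the time, the measured TCP pose, the force, the opening and the grip force at its end, in the units of the state.
- manip.state(): the state, without advancing time (a new reading comes with each control period).
- grab_frame(name): name is "scene" or "side" or "wrist"; returns the picture (480x640x3 uint8, red, green, blue); there is no depth.
- camera_info(name): a dict with "fx", "fy", "cx", "cy" (pixels), "extrinsics" (4x4, takes a point from camera to world coordinates). Camera axes: x right, y down, z forward; pixel columns grow to the right and rows downward; lengths in m; the calibration is good to about 2 mm. A picture is of the moment at which its call begins: read the wrist's pose just before it. camera_info takes no time and is no camera call; for the wrist camera it gives the pose at the moment of the call.
- manip.sign_off(): hands the job in; it is judged then, once.
The state is a dict: "clock": time; "joints": joint angles; "qvel": joint speeds; "joint_torque": joint torques, N m; "eef_pos": TCP position; "tcp_rot": TCP orientation; "wrist_force": force on the tool from outside, world axes, zero at the start; "wrist_torque": the same for the moment, N m; "gripper_width": finger opening in m; "finger_force": force on a finger pad.
Only numpy, scipy, OpenCV 4.12 (cv2) and the standard library are available. Lean on these libraries where they do the work, as an engineer would, in place of code of your own. Each camera call takes 0.05 s, during which the arm holds its last target. There are 200 camera calls.

## Working session

There is one attempt and no reset: what is moved stays moved. The work goes in short steps, Python scripts to look and compute and a shell command to move; the robot and the scene stay as the last step left them, time stands still between calls to the robot, and variables do not carry over. Pictures are saved under pics/ and viewed, at most 10 in all, crops included, and the job is handed in when it is done.

```bash
mkdir -p pics; python3 - <<'E'
from plant import manip, grab_frame, camera_info
import cv2
for n in ["scene","side"]:
    cv2.imwrite(f"pics/{n}0.png",grab_frame(n)[:,:,::-1])
    c=camera_info(n);print(n,c["fx"],c["cx"],c["cy"],c["extrinsics"].round(3).tolist() if hasattr(c["extrinsics"],"round") else c["extrinsics"])
s=manip.state();print(s["eef_pos"],s["tcp_rot"],s["clock"])
E
```

```text
scene 483.80547424223516 314.0605103045091 247.27982287401593 [[-0.81, -0.462, 0.36, 0.34], [-0.586, 0.643, -0.493, 0.742], [-0.004, -0.611, -0.792, 0.749], [0.0, 0.0, 0.0, 1.0]]
side 596.9293394406523 315.7410862095396 245.24975528042492 [[-0.96, -0.138, 0.243, 0.414], [-0.278, 0.394, -0.876, 1.057], [0.025, -0.909, -0.416, 0.436], [0.0, 0.0, 0.0, 1.0]]
[5.49779710e-01 4.22903951e-05 2.49217010e-01] [-5.36648832e-04  7.07100829e-01  7.07112454e-01 -3.27956380e-04] 0.1
```

View pics/scene0.png

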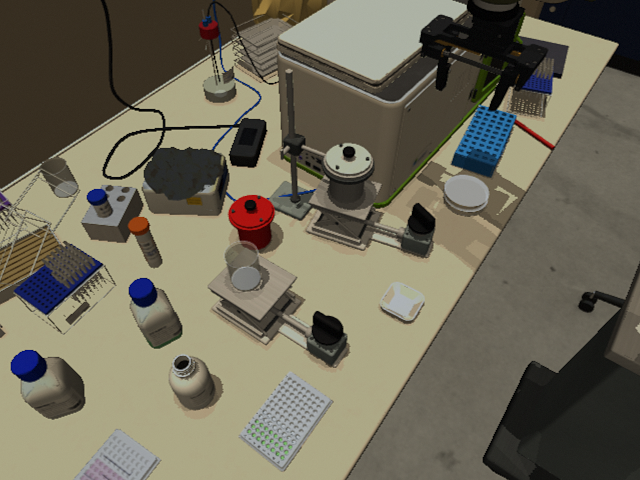

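View pics/side0.png

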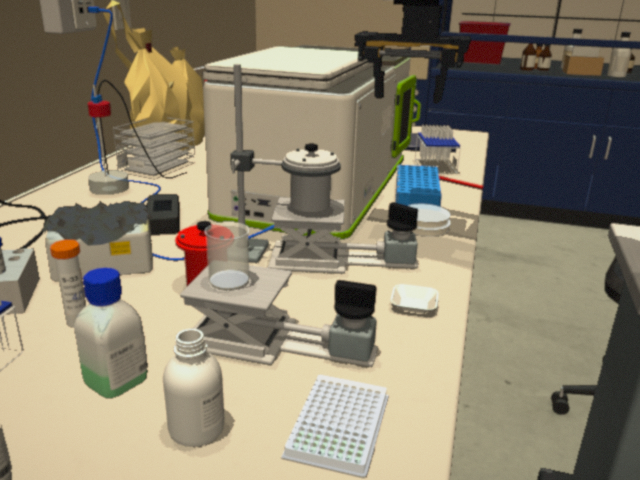

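Two things have the vessel's shape: a red pot (scene 252,220), standing on the bench, and a steel vessel (scene 347,170), hanging in the ring over the far jack. The steel one fits, so its knob is at scene (421,220) and side (402,218). The near jack, with the beaker, is the bystander. I'll confirm this in enlarged crops.

```bash
python3 - <<'E'
import cv2,numpy as np
a=cv2.imread("pics/scene0.png")[135:265,300:450];b=cv2.imread("pics/side0.png")[135:275,270:430]
a=cv2.resize(a[:,:130+20],(390+60,390),interpolation=2);a=cv2.resize(cv2.imread("pics/scene0.png")[190:260,390:450],(400,467),interpolation=2)
b=cv2.resize(cv2.imread("pics/side0.png")[140:273,275:425][:,:],(400,355),interpolation=2)
o=np.zeros((467,800,3),np.uint8);o[:467,:400]=a;o[:355,400:]=b
cv2.imwrite("pics/crop1.png",o)
E
```

```text
(no output)
```

View pics/crop1.png

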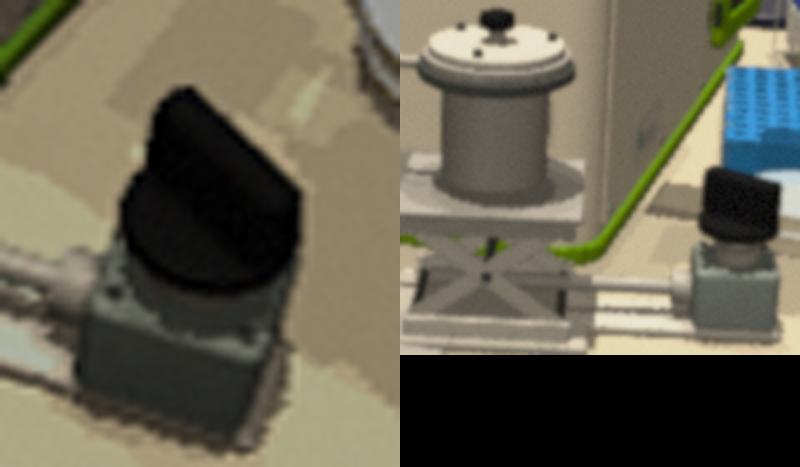

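The crop confirms it: the steel vessel hangs over the far jack. The knob's bar top ends are at crop (178,92) and (297,190), left panel. Next I'll compute the knob pose and get a closer view of the platform and its surroundings.

```bash
cat > h.py <<'E'
import numpy as np
from plant import camera_info
def bp(n,u,v,z,c=None):
    c=c or camera_info(n);E=np.array(c["extrinsics"])
    d=E[:3,:3]@[(u-c["cx"])/c["fx"],(v-c["cy"])/c["fy"],1];o=E[:3,3]
    return o+d*(z-o[2])/d[2]
def pr(n,p,c=None):
    c=c or camera_info(n);E=np.array(c["extrinsics"])
    q=E[:3,:3].T@(np.array(p)-E[:3,3]);return np.array([c["fx"]*q[0]/q[2]+c["cx"],c["fy"]*q[1]/q[2]+c["cy"]])
E
python3 - <<'E'
from h import *
import cv2
f=400/60
A=bp("scene",390+178/f,190+92/f,.102);B=bp("scene",390+297/f,190+190/f,.102)
print(A,B,(A+B)/2,np.linalg.norm(A-B))
for u,v in [(122,210),(297,235),(210,290)]: print("disc",bp("scene",390+u/f,190+v/f,.074))
g=400/150
for u,v in [(700,238-238+168),(780,182)]: print("side bar",bp("side",275+(u-400)/g,140+v/g,.102))
# box bottom corner/edge (scene), plate
print("box",bp("scene",381,205,0),bp("scene",480,100,0))
s=cv2.imread("pics/scene0.png")[140:245,300:400];t=cv2.imread("pics/side0.png")[180:280,262:362]
cv2.imwrite("pics/crop2.png",np.hstack([cv2.resize(s,(400,420),interpolation=2),cv2.resize(t,(400,420),interpolation=2)]))
E
```

```text
[0.54128072 0.15031696 0.102     ] [0.49871933 0.16315903 0.102     ] [0.52000003 0.15673799 0.102     ] 0.044456620654147606
disc [0.54131702 0.17272592 0.074     ]
disc [0.49806349 0.15274455 0.074     ]
disc [0.50812307 0.1838908  0.074     ]
side bar [0.54593887 0.1598602  0.102     ]
side bar [0.49698445 0.16700372 0.102     ]
box [0.63210311 0.10359936 0.        ] [ 0.61476749 -0.35489687  0.        ]
```

View pics/crop2.png

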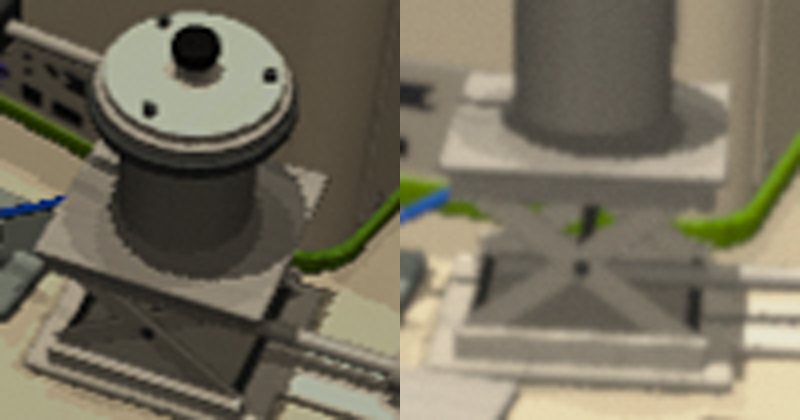

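The platform's top corners are at scene crop (40,255), (260,320) and (327,178), and at side crop (440,170), (723,182) and (730,85). I'll triangulate these for the platform height, which gives the starting knob angle, and check both bar edges the same way.

```bash
python3 - <<'E'
from h import *
from scipy.optimize import least_squares as ls
S=[(40,255),(260,320),(327,178)];T=[(440,170),(723,182),(730,85)]
S=[(300+u/4,140+v/4) for u,v in S];T=[(262+(u-400)/4,180+v/4.2) for u,v in T]
def tri(s,t):
    r=ls(lambda p:np.r_[pr("scene",p)-s,pr("side",p)-t],[.6,.15,.09]);return r.x,r.fun
for s,t in zip(S,T): print(*[x.round(4) for x in tri(s,t)])
# rigid fit: centre x,y,z,yaw
for L,W in[(.1,.112),(.112,.1)]:
    def f(q):
        x,y,z,a=q;R=np.array([[np.cos(a),-np.sin(a)],[np.sin(a),np.cos(a)]])
        o=[]
        for (i,j),s,t in zip([(1,1),(-1,1),(-1,-1)],S,T):
            p=np.r_[R@[i*L/2,j*W/2]+[x,y],z];o+=[pr("scene",p)-s,pr("side",p)-t]
        return np.concatenate(o)
    r=ls(f,[.67,.15,.09,0]);x,y,z,a=r.x
    print(L,r.x.round(4),r.fun.round(1),"angle",(z-.08)/.016,"knob",x-.15*np.cos(a),y-.15*np.sin(a))
f6=400/60
print(tri((390+178/f6,190+92/f6),(275+300/(8/3),140+168/(8/3)))[0],tri((390+297/f6,190+190/f6),(275+380/(8/3),140+182/(8/3)))[0])
E
```

```text
[0.7096 0.2492 0.0834] [-0.3522 -0.2313  0.3189  0.1433]
[0.6036 0.2236 0.0837] [ 0.1422  0.0998 -0.1372 -0.0563]
[0.6236 0.1315 0.0872] [ 0.3162  0.2202 -0.3135 -0.13  ]
0.1 [0.6651 0.1869 0.0856 0.1922] [ 1.6  1.1  3.6 -0.1 -3.2  1.9 -2.6  0.7  1.3 -2.6 -0.9 -1.2] angle 0.34899749750934467 knob 0.5178878805876832 0.15822133010781433
0.112 [0.668  0.1883 0.0841 0.2324] [-1.2 -0.5 -0.6 -0.2  0.8  0.5  0.8 -0.   0.8 -0.3 -0.5  0.6] angle 0.2539146129798891 knob 0.5220174572433908 0.15379132200382742
[0.54621376 0.14360293 0.09537009] [0.49819125 0.16181802 0.10024174]
```

The platform top is at about 84 mm, so a0 is about 0.25–0.3. The knob is near (0.520, 0.156), the jack yaw is about 0.23 and the bar yaw about −0.25. If I grip the bar across its ends, the gripper body swings away from the vessel during the turn. I'll hover above it and refine with the wrist camera.

```bash
python3 -m handwheel '-1 40 -8 8 0 0 0.1;-1 80 -15 15 0 0 0.2;-1 120 -23 23 0 0 0.25;-1 156 -30 30 0 0 0.25;-1 156 -30 30 0 0 0.25'; python3 -m handwheel '-1 0 0 0 0 0 0;-1 0 0 0 0 0 0'; python3 - <<'E'
from h import *
from plant import manip,grab_frame
import cv2,pickle
s=manip.state();c=camera_info("wrist");im=grab_frame("wrist")
print(s["eef_pos"],s["tcp_rot"],s["clock"])
pickle.dump(c,open("w1.pkl","wb"))
cv2.imwrite("pics/w1.png",im[:,:,::-1]);print(pr("wrist",[.52,.156,.102],c))
E
```

```text
clock: 0.52
eef_pos: [0.5176, 0.161, 0.2183]
tcp_rot: [-0.002, 0.788, 0.615, -0.001]
wrist_force: [-0.7, -0.1, 0.3]
gripper_width: 0.0879
finger_force: 0.0
clock: 0.68
eef_pos: [0.5201, 0.1556, 0.2197]
tcp_rot: [0.0, 0.79, 0.614, -0.0]
wrist_force: [1.0, -0.7, 0.8]
gripper_width: 0.0878
finger_force: 0.0
[0.52014235 0.15562388 0.21969276] [ 9.61956100e-05  7.89655002e-01  6.13551094e-01 -1.53925995e-04] 0.6833
[319.96451509 241.57818574]
```

View pics/w1.png

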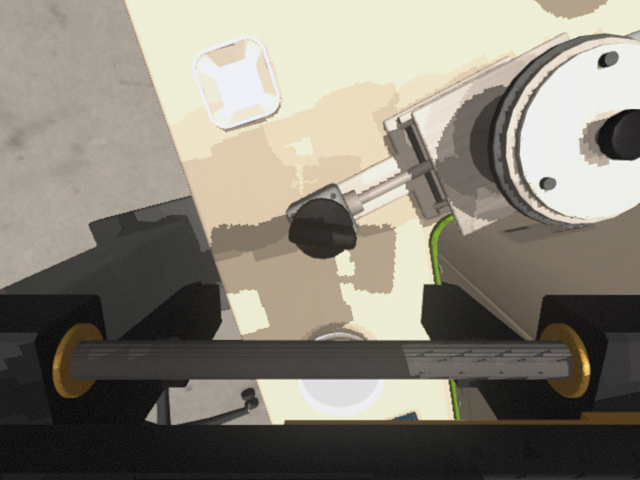

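The knob is centred at about (322,229). Its bar slopes slightly down to the right, and the vessel is at upper right (600,135). I'll enlarge with boosted contrast.

```bash
python3 - <<'E'
import cv2,numpy as np
i=cv2.imread("pics/w1.png")[185:270,275:375].astype(float)
i=np.clip((i/255)**.45*255*1.4-40,0,255).astype(np.uint8)
cv2.imwrite("pics/w1c.png",cv2.resize(i,(700,595),interpolation=2))
E
```

```text
(no output)
```

View pics/w1c.png

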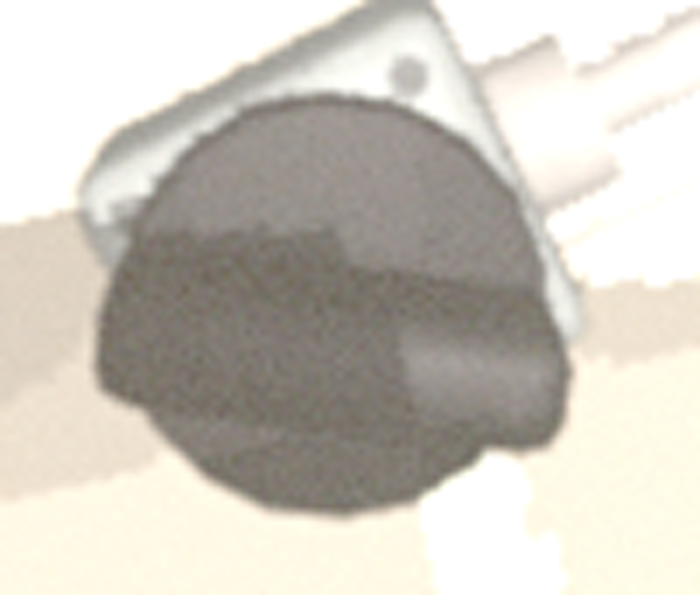

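The disc centre is at crop (333,305) and the bar's top centre at about (333,365). The bar slopes about 0.12 rad down to the right.

```bash
python3 - <<'E'
from h import *
import pickle
c=pickle.load(open("w1.pkl","rb"))
q=lambda u,v,z:bp("w",275+u/7,185+v/7,z,c)
print("disc",q(333,305,.074),"bar",q(333,365,.102))
a,b=q(133,341,.102),q(533,389,.102);d=b-a;print("yaw",np.arctan2(d[1],d[0]),np.linalg.norm(q(103,355,.102)-q(567,405,.102)))
v=bp("w",603,131,.196,c);print("vessel lid",v)
E
```

```text
disc [0.52274201 0.15870158 0.074     ] bar [0.5226336  0.15873798 0.102     ]
yaw -0.37168387289957966 0.04808773333074368
vessel lid [0.65311151 0.1972419  0.196     ]
```

Disc and bar agree on the knob axis at (0.5227, 0.1587), with the bar yaw at −0.37. I'll align and descend to TCP z 0.090.

```bash
python3 -m handwheel '-1 3.6 1.8 20 0 0 0.12;-1 3.6 1.8 50 0 0 0.12;-1 3.6 1.8 80 0 0 0.12;-1 3.6 1.8 110 0 0 0.12;-1 3.6 1.8 129 0 0 0.12'; python3 -m handwheel '-1 0 0 0 0 0 0;-1 0 0 0 0 0 0'; python3 -m handwheel '0.5 0 0 0 0 0 0;0.5 0 0 0 0 0 0;0.5 0 0 0 0 0 0;0.5 0 0 0 0 0 0' 30;  python3 - <<'E'
from plant import grab_frame
import cv2
cv2.imwrite("pics/side1.png",grab_frame("side")[:,:,::-1])
E
```

```text
clock: 1.15
eef_pos: [0.5223, 0.1574, 0.0884]
tcp_rot: [-0.001, 0.826, 0.564, -0.001]
wrist_force: [0.0, -0.3, -0.6]
gripper_width: 0.0884
finger_force: 0.0
clock: 1.32
eef_pos: [0.5231, 0.1579, 0.0908]
tcp_rot: [-0.0, 0.826, 0.564, -0.0]
wrist_force: [0.2, -0.6, 1.4]
gripper_width: 0.0875
finger_force: 0.0
clock: 1.65
eef_pos: [0.523, 0.159, 0.0917]
tcp_rot: [0.0, 0.825, 0.565, 0.001]
wrist_force: [0.5, 0.6, -0.4]
gripper_width: 0.0637
finger_force: 0.0
```

```bash
python3 -m handwheel '1 0 0 0 0 0 0;1 0 0 0 0 0 0;1 0 0 0 0 0 0;1 0 0 0 0 0 0;1 0 0 0 0 0 0' 40; python3 -m handwheel '1 0 0 0 0 0 0;1 0 0 0 0 0 0'
```

```text
clock: 2.12
eef_pos: [0.5224, 0.1592, 0.0911]
tcp_rot: [-0.0, 0.825, 0.565, -0.0]
wrist_force: [-2.6, 0.6, 5.5]
gripper_width: 0.0498
finger_force: 40.0
clock: 2.28
eef_pos: [0.5224, 0.1592, 0.0911]
tcp_rot: [-0.0, 0.825, 0.565, -0.0]
wrist_force: [-3.9, 1.6, 6.5]
gripper_width: 0.0495
finger_force: 40.0
```

The bar is gripped at 50 mm, as expected. Now I'll turn it clockwise, which is positive about tool z.

```bash
python3 -m handwheel '1 0 0 0 0 0 0.1;1 0 0 0 0 0 0.2;1 0 0 0 0 0 0.3;1 0 0 0 0 0 0.4;1 0 0 0 0 0 0.5'; python3 -m handwheel '1 0 0 0 0 0 0;1 0 0 0 0 0 0'; python3 - <<'E'
from h import *
from plant import grab_frame,manip
import cv2
s=manip.state();print(s["wrist_torque"]);q=s["tcp_rot"];print("closing yaw",np.pi/2-2*np.arctan2(q[1],q[2]))
i=grab_frame("side")[:,:,::-1];cv2.imwrite("pics/side2.png",i)
E
```

```text
clock: 2.7
eef_pos: [0.5231, 0.1587, 0.0911]
tcp_rot: [0.001, 0.94, 0.341, 0.001]
wrist_force: [0.1, -2.9, 3.3]
gripper_width: 0.0493
finger_force: 40.0
clock: 2.87
eef_pos: [0.5231, 0.1587, 0.0911]
tcp_rot: [0.0, 0.939, 0.345, 0.0]
wrist_force: [-0.1, -3.4, 5.2]
gripper_width: 0.0496
finger_force: 40.0
[-0.56054384  0.0112037  -0.04678112]
closing yaw -0.8670443221537094
```

```bash
cat > m.py <<'E'
import cv2,sys
from h import *
a=cv2.imread("pics/side0.png",0);b=cv2.imread(sys.argv[1],0)
def sh(x0,y0,x1,y1):
    t=a[y0:y1,x0:x1];k=8
    t,w=[cv2.resize(z,None,fx=k,fy=k,interpolation=cv2.INTER_CUBIC) for z in (t,b[y0-16:y1+16,x0-4:x1+4])]
    r=cv2.matchTemplate(w,t,cv2.TM_CCOEFF_NORMED);_,m,_,p=cv2.minMaxLoc(r);return p[0]/k-4,p[1]/k-16,round(m,3)
print("lid",sh(288,146,336,182),"platform front edge",sh(276,214,346,232),"rod",sh(230,70,246,130))
z=lambda p:(pr("side",p+np.array([0,0,.001]))-pr("side",p))[1]
print("px/mm lid",z(np.array([.668,.19,.18])),"plat",z(np.array([.655,.24,.084])))
E
python3 m.py pics/side1.png; python3 m.py pics/side2.png
```

```text
lid (0.0, 0.0, 0.999) platform front edge (0.0, 0.0, 0.999) rod (0.0, 0.0, 0.998)
px/mm lid -0.6262227413693893 plat -0.5994410346522727
lid (0.0, -0.875, 0.995) platform front edge (0.25, -4.625, 0.978) rod (0.0, 0.0, 0.999)
px/mm lid -0.6262227413693893 plat -0.5994410346522727
```

The platform rose about 8 mm and the lid is already up by about 1.4 mm, so contact is made and a is about 1.1. I'll add 0.12 rad for margin and check again.

```bash
python3 -m handwheel '1 0 0 0 0 0 0.06;1 0 0 0 0 0 0.12;1 0 0 0 0 0 0.12;1 0 0 0 0 0 0.12'; python3 -c "
from plant import grab_frame
import cv2;cv2.imwrite('pics/side3.png',grab_frame('side')[:,:,::-1])"; python3 m.py pics/side3.png
```

```text
clock: 3.25
eef_pos: [0.5232, 0.1586, 0.0911]
tcp_rot: [0.001, 0.958, 0.288, 0.001]
wrist_force: [0.8, -4.7, 5.6]
gripper_width: 0.0499
finger_force: 40.0
lid (0.125, -2.0, 0.982) platform front edge (0.375, -5.75, 0.977) rod (0.0, 0.0, 0.999)
px/mm lid -0.6262227413693893 plat -0.5994410346522727
```

The lift is about 3.2 mm, which is within limits. I'll release the knob and retreat straight up.

```bash
python3 -m handwheel '-1 0 0 0 0 0 0;-1 0 0 0 0 0 0;-1 0 0 0 0 0 0;-1 0 0 0 0 0 0;-1 0 0 0 0 0 0'; python3 -m handwheel '-1 0 0 -20 0 0 0;-1 0 0 -50 0 0 0;-1 0 0 -80 0 0 0;-1 0 0 -80 0 0 0;-1 0 0 -80 0 0 0'; python3 -c "
from plant import grab_frame
import cv2;cv2.imwrite('pics/side4.png',grab_frame('side')[:,:,::-1])"; python3 m.py pics/side4.png
```

```text
clock: 3.72
eef_pos: [0.5224, 0.1592, 0.0905]
tcp_rot: [-0.0, 0.958, 0.287, -0.0]
wrist_force: [0.4, -0.4, -0.1]
gripper_width: 0.0808
finger_force: 0.0
clock: 4.13
eef_pos: [0.523, 0.1592, 0.1718]
tcp_rot: [0.0, 0.958, 0.287, 0.001]
wrist_force: [0.3, 0.6, -0.8]
gripper_width: 0.0883
finger_force: 0.0
lid (0.125, -2.0, 0.982) platform front edge (0.25, -5.75, 0.977) rod (0.0, 0.0, 0.998)
px/mm lid -0.6262227413693893 plat -0.5994410346522727
```

View pics/side4.png

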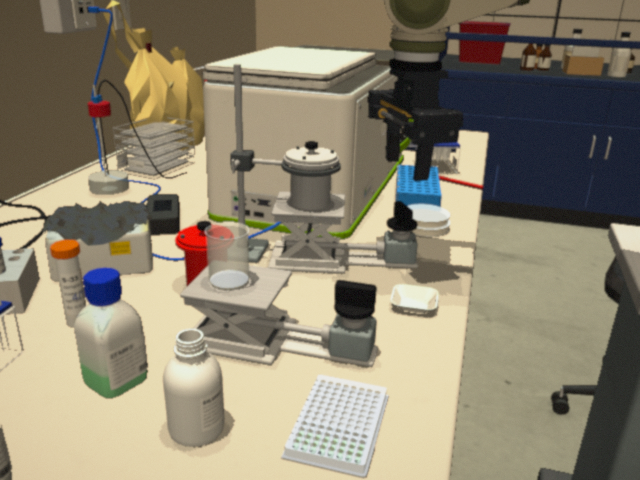

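The vessel stands upright on the raised platform (side 310,180). The knob is free (402,220), the gripper is clear above it, and nothing else has moved.

```bash
python3 -c "
from plant import manip
print(manip.sign_off())"
```

```text
the job is handed in; nothing more can be done
None
```

I turned the knob about 0.62 rad clockwise, so the platform now carries the vessel, lifted about 3 mm by camera measurement; I released the knob, never touched the vessel and handed the job in at about 4 s, with no verdict returned.

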